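# Weigh a bung in a fresh tray from the dispenser

### The job

Weigh the red rubber bung in a fresh tray: draw the lowest blue weighing tray, which already sticks out a little at the front, out of the dispenser by its front rim, so that the next one drops into its place and the others stay stacked inside. Set the drawn tray flat in the middle of the pan of the nearer balance, lengthwise along the pan's longer side, and then put the bung in the tray. Leave the two brown bottles and the beaker by the dispenser where they are.

Things in the scene. Friction and masses are not known exactly. Their poses are not given: they have to be found in the camera images.
- dispenser: tray dispenser, aluminium base, clear plastic shaft, 276 x 85 x 68 mm, fixed; place and yaw differ each time. Origin on the bench under the middle of the gate's front face; -x points out of the outlet, +x into the shaft, z up. Trays slide on a floor 10 mm above the bench. The shaft, x = 4 to 121 mm, inside 117 x 63.5 mm, holds the stack, which sinks by gravity as the lowest tray leaves
- gate (a point): middle of the gate's lower edge, in its front face, 28 mm above the bench (18 mm above the floor, so only the lowest tray passes); axes as the dispenser. The gate is two aluminium posts, each 20 mm wide, 31 mm apart, 4 mm thick. From it two guides, 12 mm high and 63.5 mm apart, run 42 mm outward beside the lowest tray, so it cannot be gripped by its sides there
- end_stop (a point): top middle of the tongue's end stop, 5 mm above the floor; its inner face lies 2.5 mm behind this point, at x = -142 mm of the dispenser. The tongue, 54 mm wide (narrower than a tray), is the bare floor between guides and stop. A tray drawn to the stop has its centre at x = -87 mm of the dispenser and can be gripped across its sides from above
- tray_1_mid (a point): lowest tray: blue open tray 110 (x) x 60 (y) x 13 mm, walls and bottom 3 mm, 28 to 49 g; the point is its centre, half-way up. Axes as the dispenser's: the front rim is at x = -55 mm and sticks 35 to 43 mm out from the gate, so a shut gripper's tips fit down into the tray between that rim and the gate to hook it. It slides under a few newtons
- tray_2_mid (a point): second tray, same size, lies on the lowest; centre half-way up. At the start 29.5 mm above the bench; when the lowest is wholly drawn out it drops to 16.5 mm, on the dispenser's floor
- tray_3_mid (a point): third tray, same size, lies on the second; centre half-way up
- tray_4_mid (a point): top tray of the stack, same size, lies on the third; centre half-way up
- balance: the nearer balance, at the robot's left (another one far back on the right is not used): white, grey pan, 217 x 222 x 78 mm, fixed; place and yaw differ each time. Origin on the bench under its middle; -x is the side with the display, z up. Pan: flat plate 118 mm (x) x 150 mm (y, its longer side), top 77 mm above the bench; the housing round it is 66 mm high or lower
- pan_centre (a point): centre of the top of the balance's pan, 77 mm above the bench; axes as the balance
- bung_mid (a point): red rubber bung, a stopper 22 mm in diameter at the top, slightly tapered, 20 mm high, 15 g, standing on the bench; the point is its centre, 10 mm up
- iodine_bottle: brown bottle with a black cap, 42 mm in diameter, 85 mm high, loose; origin at the centre of its underside
- stain_bottle: brown bottle with a red cap, 38 mm in diameter, 78 mm high, loose; origin at the centre of its underside
- beaker: clear plastic beaker, 62 x 73 x 68 mm, loose; origin at the centre of its underside
- bunsen_a: gas burner with orange foot and a green hose, 77 x 84 x 157 mm, fixed, standing between the balance and the dispenser, a little farther from the robot than the straight way between them; origin at the centre of its underside. Pass above or in front of it
Not all that is in view belongs to the job. What is shaped like the part that bears tray_1_mid but orange or purple is not meant.

How it is judged:
On the way, in this order (a step that is already met when the one before it is completed fails the run):
1. the lowest tray is drawn wholly out of the shaft and the next has dropped to the dispenser's floor behind the gate (x of tray_1_mid in the frame of dispenser below -0.053 m and z of tray_2_mid in the frame of dispenser below 0.019 m and x of tray_2_mid in the frame of dispenser above 0.045 m), for 0.2 s.
2. the drawn tray stands flat and let go in the middle of the pan, lengthwise along the pan's longer side (horizontal distance between tray_1_mid and pan_centre below 0.02 m and z of tray_1_mid in the frame of pan_centre between 0.003 and 0.0095 m and angle between the x axis of tray_1_mid and the y axis of pan_centre, either way round below 0.2 rad and contact force between the fingers and tray_1 below 0.1 N), for 0.2 s.
At the end, for the whole second after the job is handed in: The drawn tray stands flat on the pan, centre within 20 mm of the pan's centre, length within 0.2 rad of the pan's longer side; the bung lies in it, on the tray's bottom; the other three trays lie stacked in the shaft, each one place lower, none drawn out by more than 15 mm (horizontal distance between tray_1_mid and pan_centre below 0.02 m and z of tray_1_mid in the frame of pan_centre between 0.003 and 0.0095 m and angle between tray_1_mid's own z axis and vertical below 0.1 rad and angle between the x axis of tray_1_mid and the y axis of pan_centre, either way round below 0.2 rad and x of bung_mid in the frame of tray_1_mid between -0.05 and 0.05 m and y of bung_mid in the frame of tray_1_mid between -0.025 and 0.025 m and z of bung_mid in the frame of tray_1_mid below 0.012 m and z of tray_2_mid in the frame of dispenser below 0.019 m and x of each of tray_2_mid, tray_3_mid, tray_4_mid in the frame of dispenser above 0.045 m and z of tray_3_mid in the frame of dispenser below 0.033 m and z of tray_4_mid in the frame of dispenser below 0.046 m); the robot touches nothing.
It fails at once if a tray of the remaining stack is pulled out of the dispenser by more than 20 mm (x of any of tray_2_mid, tray_3_mid, tray_4_mid in the frame of dispenser below 0.038 m).
It fails at once if the drawn tray is tipped over (more than 45 degrees) (angle between tray_1_mid's own z axis and vertical above 0.785 rad).
It fails at once if a brown bottle or the beaker is moved by more than 30 mm (distance of any of iodine_bottle, stain_bottle, beaker from where it was at the start of the episode above 0.03 m).
It also fails if it takes over 72 s, if anything falls off the work surface, if the arm or the gripper's body presses on something with over 40 N, if the wrist force passes 120 N, or if a joint passes its speed limit or range.

### The arm

A 6-joint arm with a two-finger parallel gripper is mounted at the origin on a cart in front of the work surface, level with it; the furniture and walls round the work are solid. World frame = base frame: x ahead of the robot, y to its left, z up, the work surface at z = 0. Lengths are in m, angles in rad, forces in N, time in s.
With the tool pointing down it reaches from about 0.25 to 0.725 m from the base axis. Payload 4 kg.
Tool frame: the origin (TCP) lies between the finger pads; the fingertips stand 25 mm ahead of it and the grasp point (between the pads) lies 6 mm ahead of it; z points along the fingers, y is the line along which they close (so a half turn about z gives the same grasp; the last joint's range is limited). The gripper opens to 85 mm and grips with 20 to 120 N. Pads are 22 mm wide; open, the fingers measure 114 mm over their backs; the gripper's body (76 mm by 85 mm) begins 54 mm behind the grasp point. The pads swing forward as they close: fully open they stand 13 mm farther back than shut.
Start: joints at [0, 0.241, 0.005, 1.335, 0, 1.571], TCP at [0.5, -0, 0.256] pointing down, gripper open.
Joint ranges: [-2.72, 2.72], [-1.05, 1.87], [-1.09, 1.28], [-1.99, 2.15], [-1.42, 1.44], [-3.14, 3.14]. Speed limits (rad/s): [2.79, 2.79, 3.14, 3.14, 3.14, 3.14].

### API

Orientations are given as a unit quaternion [x, y, z, w].
In Python, from workcell import bot gives the robot as it stands. The module is installed in compiled form; this text tells all that it offers.
- The arm moves only by the shell command python3 -m pendant 'ROWS'. ROWS is JSON, one flat list of numbers, 7 for each row, row after row: the shift along the tool's x, y, z normalised to -1 to 1, where 1 is 0.5 m, then the turn, a rotation vector about the tool's x, y, z normalised to -1 to 1, where 1 is 180 degrees, then the opening, from 0 (shut) to 1 (fully open). In form: [tx, ty, tz, ax, ay, az, fingers, tx, ty, tz, ax, ay, az, fingers, ...]. A call has exactly 10 rows; each row is the pose to reach, as a shift and turn from the pose commanded when the call began, along the tool's axes at that moment, turning the shorter way round; what a row does not reach only later rows make up. A row lasts 1/12 s, in which the tool goes at most 41.7 mm and 7.16 degrees, less where a joint would pass 70% of its speed; a pose out of reach is approached as far as the arm can. A call with a number of a shift or a turn outside -1 to 1 is refused whole. A call with a gripper value outside its range is refused whole. The fingers move at their own pace and stop on an object; the grip force is fixed at half the most. Time passes only in rows, so rows that repeat a pose let the fingers close, or fill a call up. It gives the time, the measured TCP pose, the force, the opening and the grip force at its end, in the units of the state.
- bot.get_obs(): the state, without advancing time (a new reading comes with each control period).
- bot.camera(name): name is "scene" or "side" or "wrist"; returns a dict with "pixels" (420x560x3 uint8, red, green, blue), "mtx" (3x3 intrinsics, pixels), "k1" (the pictures are not rectified: a ray, as slopes to the right and down, at radius r is drawn at 1 + k1 r^2 times it, then the intrinsics apply), "cam_to_world" (4x4, takes a point from camera to world coordinates); the wrist camera has in their place "hand_eye" (4x4, takes a point from camera to tool coordinates, whose origin is the TCP and whose axes are the flange's). Camera axes: x right, y up, looking along -z (the intrinsics and any distortion apply to the point x, -y, -z); pixel columns grow to the right and rows downward; lengths in m; the calibration is good to about 2 mm. A picture is of the moment at which its call begins: read the wrist's pose just before it. There is no depth.
- bot.job_done(): hands the job in; it is judged then, once.
The state is a dict: "clock": time; "joint_pos": joint angles; "joint_vel": joint speeds; "tau": joint torques, N m; "eef_pos": TCP position; "tool_rot": TCP orientation; "ft_force": force on the tool from outside, world axes, zero at the start; "ft_torque": the same for the moment, N m; "grip_width": finger opening in m; "grasp_force": force on a finger pad.
Only numpy, scipy, OpenCV 4.12 (cv2) and the standard library are available. Lean on these libraries where they do the work, as an engineer would, in place of code of your own. Each camera call takes 0.05 s, during which the arm holds its last target. There are 200 camera calls.

## Working session

There is one attempt and no reset: what is moved stays moved. The work goes in short steps, Python scripts to look and compute and a shell command to move; the robot and the scene stay as the last step left them, time stands still between calls to the robot, and variables do not carry over. Pictures are saved under pics/ and viewed, at most 10 in all, crops included, and the job is handed in when it is done.

```bash
mkdir -p pics; cat > h.py <<'E'
import numpy as np, cv2
from scipy.spatial.transform import Rotation as R
from workcell import bot
def cam(n):
    o=bot.get_obs(); c=bot.camera(n)
    if n=="wrist":
        T=np.eye(4);T[:3,:3]=R.from_quat(o["tool_rot"]).as_matrix();T[:3,3]=o["eef_pos"]
        c["T"]=T@np.array(c["hand_eye"])
    else: c["T"]=np.array(c["cam_to_world"])
    c["mtx"]=np.array(c["mtx"]);return c
def ray(c,uv):
    k=np.array([c["k1"],0,0,0,0],float)
    p=cv2.undistortPoints(np.array(uv,float).reshape(-1,1,2),c["mtx"],k)[:,0]
    d=np.c_[p[:,0],-p[:,1],-np.ones(len(p))]@c["T"][:3,:3].T
    return c["T"][:3,3],d
def onz(c,uv,z):
    o,d=ray(c,uv); return o+d*((z-o[2])/d[:,2])[:,None]
def save(c,n): cv2.imwrite("pics/"+n,c["pixels"][:,:,::-1])
E
python3 - <<'E'
from h import *
import pickle
for n in("scene","side","wrist"):
    c=cam(n);save(c,n+"0.png");pickle.dump(c,open(n+".pkl","wb"));print(n,c["T"][:3,3],-c["T"][:3,2],c["mtx"][0,0])
o=bot.get_obs();print(o["tool_rot"],o["clock"],o["grip_width"],R.from_quat(o["tool_rot"]).as_matrix())
E
cd pics; python3 -c "
import cv2;cv2.imwrite('s0.png',cv2.resize(cv2.imread('scene0.png'),(800,600)))
cv2.imwrite('d0.png',cv2.resize(cv2.imread('side0.png'),(800,600)))"
```

```text
scene [-0.3366749  -0.76202268  0.64132391] [ 0.72000694  0.54315292 -0.43194319] 459.0873766694059
side [ 0.3394028  -1.34025576  0.95625919] [ 0.14360291  0.8152122  -0.56107689] 462.0314217759143
wrist [0.50032677 0.0763498  0.37310103] [-0.00141381 -0.29753937 -0.9547085 ] 302.8047064484012
[ 7.07127126e-01  7.07085989e-01 -5.71711939e-04 -5.52428047e-04] 0.15 0.08523435812145652 [[ 5.81545917e-05  9.99998735e-01 -1.58977430e-03]
 [ 9.99999998e-01 -5.81979473e-05 -2.72252886e-05]
 [-2.73177758e-05 -1.58977272e-03 -9.99998736e-01]]
```

View pics/s0.png

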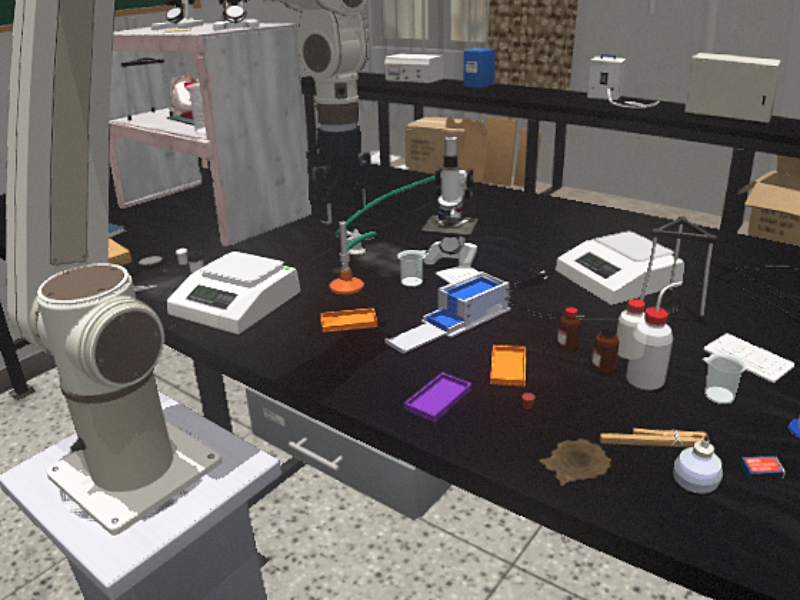

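View pics/d0.png

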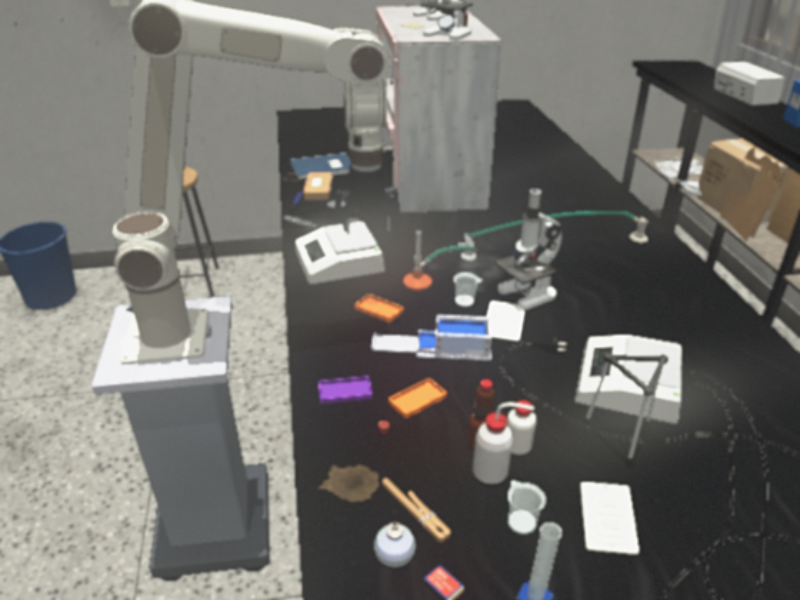

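Scene view: the dispenser stands at (475,300), its protruding blue tray at (445,318) and the tongue at (410,337). The nearer balance's pan is at (243,272) and the bung at (528,400).
Candidates for the tray are blue in the dispenser (445,318), orange (348,319) and (508,363), and purple (438,396); I choose the blue one in the outlet. For the bung they are the red thing (528,400) and the red caps (571,313) and (656,315); I choose (528,400).

```bash
python3 - <<'E'
from h import *
import pickle
S=pickle.load(open("scene.pkl","rb"));D=pickle.load(open("side.pkl","rb"));W=pickle.load(open("wrist.pkl","rb"))
p=lambda *a:[(x*.7,y*.7) for x,y in a]
f=lambda a:np.round(a,4).tolist()
print("tongue scene end L/R",f(onz(S,p((387,340),(402,350)),.01)), "front tray corners",f(onz(S,p((424,318),(443,329)),.023)))
print("pan corners scene",f(onz(S,p((201,274),(228,254),(286,268),(262,290)),.077)))
print("pan side",f(onz(D,p((329,236),(369,231),(382,252),(340,256)),.077)))
print("bung",f(onz(S,p((528,400)),.01)),f(onz(D,p((384,427)),.01)))
print("tongue side",f(onz(D,p((373,336),(373,349)),.01)))
print("bunsen",f(onz(S,p((346,287)),.0)),"beaker",f(onz(S,p((411,280)),.0)))
i=S["pixels"][190:300,220:400,::-1];cv2.imwrite("pics/crop0.png",np.hstack([cv2.resize(i,None,fx=2.2,fy=2.2),cv2.resize(W["pixels"][:,:,::-1],(323,242))]))
E
```

```text
tongue scene end L/R [[0.5041, -0.0863, 0.01], [0.4909, -0.1316, 0.01]] front tray corners [[0.5958, -0.1083, 0.023], [0.58, -0.1635, 0.023]]
pan corners scene [[0.4081, 0.3382, 0.077], [0.5138, 0.3756, 0.077], [0.5325, 0.2059, 0.077], [0.4288, 0.1683, 0.077]]
pan side [[0.4273, 0.3043, 0.077], [0.542, 0.3156, 0.077], [0.5605, 0.1904, 0.077], [0.4471, 0.1874, 0.077]]
bung [[0.4798, -0.3956, 0.01]] [[0.476, -0.3946, 0.01]]
tongue side [[0.4962, -0.0892, 0.01], [0.4893, -0.139, 0.01]]
bunsen [[0.6522, 0.1458, 0.0]] beaker [[0.7641, 0.0452, 0.0]]
```

View pics/crop0.png

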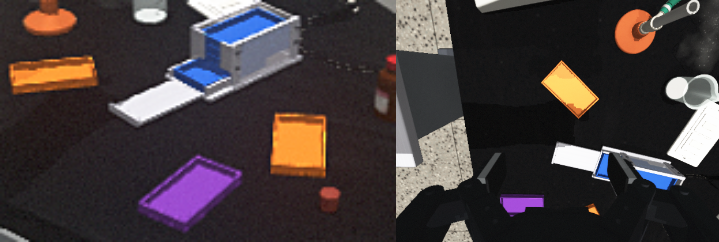

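The crop confirms the blue tray in the outlet and the red bung. I go above the gate with the gripper shut and turned to the dispenser's axis.

```bash
python3 -m pendant '[-0.26,0.18,0.11,0,0,-0.43,0,-0.26,0.18,0.11,0,0,-0.43,0,-0.26,0.18,0.11,0,0,-0.43,0,-0.26,0.18,0.11,0,0,-0.43,0,-0.26,0.18,0.11,0,0,-0.43,0,-0.26,0.18,0.11,0,0,-0.43,0,-0.26,0.18,0.11,0,0,-0.43,0,-0.26,0.18,0.11,0,0,-0.43,0,-0.26,0.18,0.11,0,0,-0.43,0,-0.26,0.18,0.11,0,0,-0.43,0]'
python3 - <<'E'
from h import *
import pickle
c=cam("wrist");pickle.dump(c,open("w1.pkl","wb"));save(c,"w1.png");o=bot.get_obs();print(o["joint_pos"],o["eef_pos"],o["joint_vel"])
E
```

```text
clock: 0.98
eef_pos: [0.5897, -0.1301, 0.2006]
tool_rot: [0.158, 0.987, 0.0, -0.001]
ft_force: [-0.9, 0.2, -0.1]
grip_width: -0.0
grasp_force: 0.0
[-2.17018541e-01  4.74943560e-01  1.99217084e-01  1.29634475e+00
  1.93270159e-05  9.64132618e-02] [ 0.58972589 -0.13002371  0.20064186] [ 1.49666405e-03 -1.44235685e-03 -6.07689954e-06  1.59058398e-04
 -9.38188907e-04  3.02002742e-01]
```

View pics/w1.png

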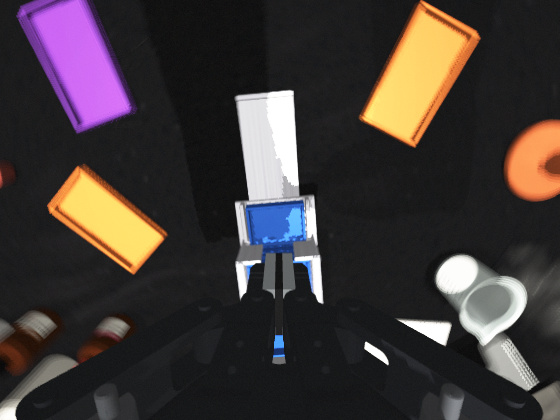

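The wrist view shows the tongue end at (236,96)–(294,92), the guide tips at (237,203) and (314,197), and the blue tray rim at about row 203. The gate posts are near (252,252) and (306,248).

```bash
python3 - <<'E'
from h import *
import pickle
c=pickle.load(open("w1.pkl","rb"));f=lambda a:np.round(a,4).tolist()
a=onz(c,[(236,96),(294,92)],.015);print("stop",f(a),np.linalg.norm(a[0]-a[1]))
g=onz(c,[(238,203),(313,197)],.022);print("guides",f(g),np.linalg.norm(g[0]-g[1]))
hsv=cv2.cvtColor(c["pixels"],cv2.COLOR_RGB2HSV);m=cv2.inRange(hsv,(100,120,60),(125,255,255));m[260:]=0
k=cv2.minAreaRect(cv2.findNonZero(m));print(k,f(onz(c,cv2.boxPoints(k),.023)))
v=cv2.findNonZero(m)[:,0];print(v.min(0),v.max(0))
s=a.mean(0)[:2];gm=g.mean(0)[:2]
for d in (a[1]-a[0],g[1]-g[0]):print("yaw from cross",np.degrees(np.arctan2(-d[0],d[1])))
e=gm-s;print("yaw axis",np.degrees(np.arctan2(e[1],e[0])),np.linalg.norm(e))
o=pickle.load(open("w1.pkl","rb"));t=c["T"];print(t[:3,3])
E
```

```text
stop [[0.4878, -0.1381, 0.015], [0.5015, -0.0853, 0.015]] 0.05459929871324786
guides [[0.5848, -0.1713, 0.022], [0.6026, -0.0971, 0.022]] 0.07630171133476721
((276.20263671875, 231.33021545410156), (58.041839599609375, 58.30173110961914), 85.03025817871094) [[0.5886, -0.1654, 0.023], [0.602, -0.1078, 0.023], [0.6652, -0.1213, 0.023], [0.6513, -0.1826, 0.023]]
[245 200] [305 259]
yaw from cross -14.530730912082076
yaw from cross -13.475516900795173
yaw axis -12.804638931797838 0.10161053589001597
[ 0.51821191 -0.10613331  0.3183223 ]
```

```bash
python3 -m pendant '[-0.06,-0.009,0.1,0,0,0.005,0,-0.06,-0.009,0.2,0,0,0.005,0,-0.06,-0.009,0.23,0,0,0.005,0,-0.06,-0.009,0.23,0,0,0.005,0,-0.06,-0.009,0.23,0,0,0.005,0,-0.06,-0.009,0.23,0,0,0.005,0,-0.06,-0.009,0.23,0,0,0.005,0,-0.06,-0.009,0.23,0,0,0.005,0,-0.06,-0.009,0.23,0,0,0.005,0,-0.06,-0.009,0.23,0,0,0.005,0]'
python3 - <<'E'
from h import *
import pickle
c=cam("wrist");pickle.dump(c,open("w2.pkl","wb"));save(c,"w2.png")
E
```

```text
clock: 1.87
eef_pos: [0.6179, -0.1439, 0.0883]
tool_rot: [0.169, 0.986, -0.0, 0.002]
ft_force: [1.6, 0.5, -0.1]
grip_width: -0.0001
grasp_force: 0.0
```

View pics/w2.png

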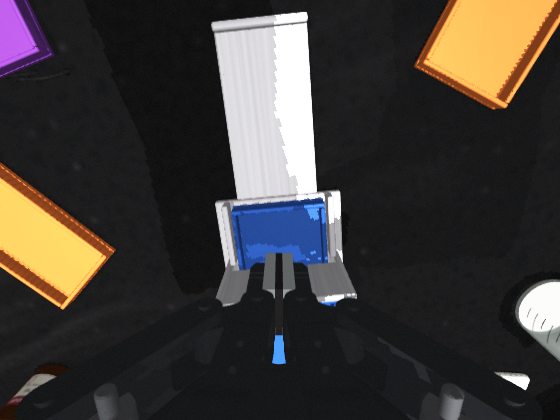

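The second wrist view shows the stop at (213,25)–(307,16), the guide tips at (217,203) and (340,193), and the tray rim at (232,206)–(327,200). The turn was cut short by the row limit, leaving it about 6° off.

```bash
python3 - <<'E'
from h import *
import pickle
c=pickle.load(open("w2.pkl","rb"));f=lambda a:np.round(a,4).tolist()
a=onz(c,[(213,25),(307,16)],.015);g=onz(c,[(217,203),(340,193)],.022);r=onz(c,[(232,207),(326,200)],.023)
b=onz(c,[(220,300),(355,295)],.028)
for n,q in (("stop",a),("guide",g),("rim",r),("posts foot?",b)):
    d=q[1]-q[0];print(n,f(q.mean(0)),np.linalg.norm(d),"yaw",np.degrees(np.arctan2(-d[0],d[1])))
e=(g.mean(0)-a.mean(0))[:2];print("axis yaw",np.degrees(np.arctan2(e[1],e[0])),np.linalg.norm(e))
Rm=R.from_quat(bot.get_obs()["tool_rot"]).as_matrix();print(Rm)
yaw=np.radians(-13.5);x=np.array([np.cos(yaw),np.sin(yaw)])
for gate in (g.mean(0)[:2]+.042*x, a.mean(0)[:2]+.147*x):
    t=gate-.0185*x;print("gate",gate,"target",t,"tool shift",Rm[:2,:2].T@(t-bot.get_obs()["eef_pos"][:2]))
E
```

```text
stop [0.4954, -0.1111, 0.015] 0.052331126571735255 yaw -14.662833103283212
guide [0.593, -0.1348, 0.022] 0.0775090921239746 yaw -14.653044773293987
rim [0.5963, -0.1355, 0.023] 0.059195918704960396 yaw -15.031333097773715
posts foot? [0.6593, -0.1517, 0.028] 0.0915637666499957 yaw -17.045423348509015
axis yaw -13.648094331292029 0.10041501800997764
[[-9.43090492e-01  3.32528559e-01  2.25403280e-03]
 [ 3.32528253e-01  9.43093150e-01 -5.20020363e-04]
 [-2.29868452e-03  2.59103329e-04 -9.99997324e-01]]
gate [ 0.63385977 -0.14462167] target [ 0.61587093 -0.14030293] tool shift [0.0028421  0.00279008]
gate [ 0.63837898 -0.14543972] target [ 0.62039014 -0.14112098] tool shift [-0.00169195  0.00352135]
```

```bash
python3 -m pendant '[0,0.006,0,0,0,-0.03,0,0,0.006,0.02,0,0,-0.03,0,0,0.006,0.04,0,0,-0.03,0,0,0.006,0.06,0,0,-0.03,0,0,0.006,0.08,0,0,-0.03,0,0,0.006,0.094,0,0,-0.03,0,0,0.006,0.094,0,0,-0.03,0,0,0.006,0.094,0,0,-0.03,0,0,0.006,0.094,0,0,-0.03,0,0,0.006,0.094,0,0,-0.03,0]'
```

```text
clock: 2.75
eef_pos: [0.6178, -0.141, 0.0387]
tool_rot: [0.122, 0.993, 0.0, -0.0]
ft_force: [0.1, -0.6, 0.8]
grip_width: 0.0
grasp_force: 0.0
```

```bash
python3 -m pendant '[0.01,0,-0.004,0,0,0,0,0.02,0,-0.004,0,0,0,0,0.03,0,-0.004,0,0,0,0,0.04,0,-0.004,0,0,0,0,0.05,0,-0.004,0,0,0,0,0.06,0,-0.004,0,0,0,0,0.07,0,-0.004,0,0,0,0,0.08,0,-0.004,0,0,0,0,0.09,0,-0.004,0,0,0,0,0.1,0,-0.004,0,0,0,0]'
python3 -m pendant '[0.01,0,0,0,0,0,0,0.02,0,0,0,0,0,0,0.03,0,0,0,0,0,0,0.04,0,0,0,0,0,0,0.05,0,0,0,0,0,0,0.06,0,0,0,0,0,0,0.07,0,0,0,0,0,0,0.08,0,0,0,0,0,0,0.09,0,0,0,0,0,0,0.105,0,0,0,0,0,0]'
python3 - <<'E'
from h import *
c=cam("wrist");save(c,"w3.png");s=cam("scene");save(s,"s3.png")
cv2.imwrite("pics/w3b.png",np.hstack([c["pixels"][:,:,::-1][:,140:420],cv2.resize(s["pixels"][170:275,250:400,::-1],(520,420))[:, :520]]))
E
```

```text
clock: 3.58
eef_pos: [0.5686, -0.1286, 0.0412]
tool_rot: [0.122, 0.993, 0.0, -0.0]
ft_force: [0.6, -0.1, -0.2]
grip_width: 0.0003
grasp_force: 0.4
clock: 4.42
eef_pos: [0.5183, -0.1161, 0.0413]
tool_rot: [0.122, 0.993, -0.0, 0.0]
ft_force: [0.6, -0.1, -0.4]
grip_width: -0.0003
grasp_force: 0.2
```

View pics/w3b.png

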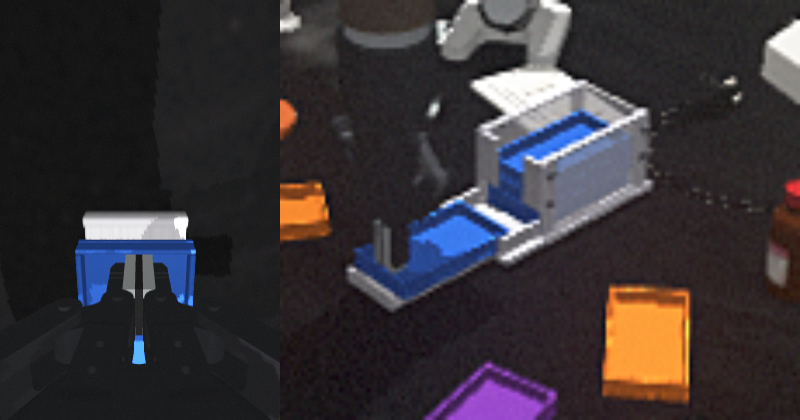

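The tray is drawn almost to the stop and the stack has dropped and stayed inside. I lift the tips out, shift over the tray's centre and open.

```bash
python3 -m pendant '[0,0,-0.04,0,0,0,0,0,0,-0.08,0,0,0,0,0,0,-0.12,0,0,0,0,-0.04,0,-0.16,0,0,0,1,-0.082,0,-0.16,0,0,0,1,-0.082,0,-0.16,0,0,0,1,-0.082,0,-0.16,0,0,0,1,-0.082,0,-0.16,0,0,0,1,-0.082,0,-0.16,0,0,0,1,-0.082,0,-0.16,0,0,0,1]'
python3 - <<'E'
from h import *
import pickle
f=lambda a:np.round(a,4).tolist()
c=cam("wrist");save(c,"w4.png");pickle.dump(c,open("w4.pkl","wb"))
hsv=cv2.cvtColor(c["pixels"],cv2.COLOR_RGB2HSV);m=cv2.inRange(hsv,(100,120,40),(125,255,255))
n,l,st,ce=cv2.connectedComponentsWithStats(m);print([s.tolist() for s in st[1:] if s[4]>200])
E
```

```text
clock: 5.35
eef_pos: [0.5571, -0.1258, 0.1206]
tool_rot: [0.122, 0.993, 0.0, -0.001]
ft_force: [0.8, 0.6, 0.4]
grip_width: 0.0834
grasp_force: 0.0
[[234, 141, 85, 141, 10623], [238, 309, 77, 56, 2605]]
```

View pics/w4.png

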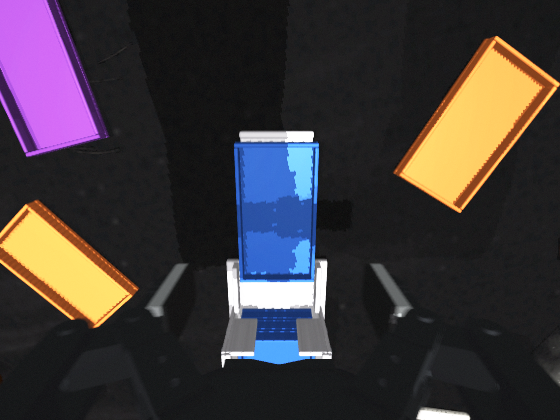

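The tray lies on the tongue with rim corners at (235,143), (319,143), (239,280) and (316,281), between the open fingers.

```bash
python3 - <<'E'
from h import *
import pickle
c=pickle.load(open("w4.pkl","rb"))
q=onz(c,[(235,143),(319,143),(316,281),(239,281)],.023);print(np.round(q,4))
q=q[:,:2];ce=q.mean(0);o=bot.get_obs();Rm=R.from_quat(o["tool_rot"]).as_matrix()
d=(q[2]+q[3]-q[0]-q[1])/2;print(ce,np.linalg.norm(d),np.degrees(np.arctan2(d[1],d[0])),"tool shift",Rm[:2,:2].T@(ce-o["eef_pos"][:2]),np.degrees(np.arctan2(Rm[1,0],Rm[0,0]))-180)
E
```

```text
[[ 0.4935 -0.1407  0.023 ]
 [ 0.5077 -0.0839  0.023 ]
 [ 0.6134 -0.1084  0.023 ]
 [ 0.5983 -0.1684  0.023 ]]
[ 0.55321184 -0.12531942] 0.10846422957945535 -13.918425409276512 tool shift [ 0.00415265 -0.00051422] -14.017264927583966
```

```bash
python3 -m pendant '[0.008,0,0.05,0,0,0,1,0.008,0,0.1,0,0,0,1,0.008,0,0.14,0,0,0,1,0.008,0,0.17,0,0,0,1,0.008,0,0.181,0,0,0,1,0.008,0,0.181,0,0,0,1,0.008,0,0.181,0,0,0,0.5,0.008,0,0.181,0,0,0,0.5,0.008,0,0.181,0,0,0,0.5,0.008,0,0.181,0,0,0,0.5]'
python3 -m pendant '[0,0,0,0,0,0,0.5,0,0,0,0,0,0,0.5,0,0,0,0,0,0,0.5,0,0,0,0,0,0,0.5,0,0,-0.02,0,0,0,0.5,0,0,-0.05,0,0,0,0.5,0,0,-0.09,0,0,0,0.5,0,0,-0.13,0,0,0,0.5,0,0,-0.18,0,0,0,0.5,0,0,-0.18,0,0,0,0.5]'
python3 - <<'E'
from h import *
c=cam("wrist");s=cam("scene");save(c,"w5.png")
cv2.imwrite("pics/w5b.png",np.hstack([c["pixels"][:,:,::-1][:,140:420],cv2.resize(s["pixels"][130:270,220:390,::-1],(510,420))]))
E
```

```text
clock: 6.23
eef_pos: [0.5559, -0.1255, 0.0327]
tool_rot: [0.122, 0.993, -0.0, 0.002]
ft_force: [-0.2, 0.3, 4.4]
grip_width: 0.0583
grasp_force: 65.9
clock: 7.07
eef_pos: [0.5575, -0.1257, 0.1266]
tool_rot: [0.122, 0.993, -0.0, 0.005]
ft_force: [1.4, -0.6, 0.0]
grip_width: 0.0585
grasp_force: 65.4
```

View pics/w5b.png

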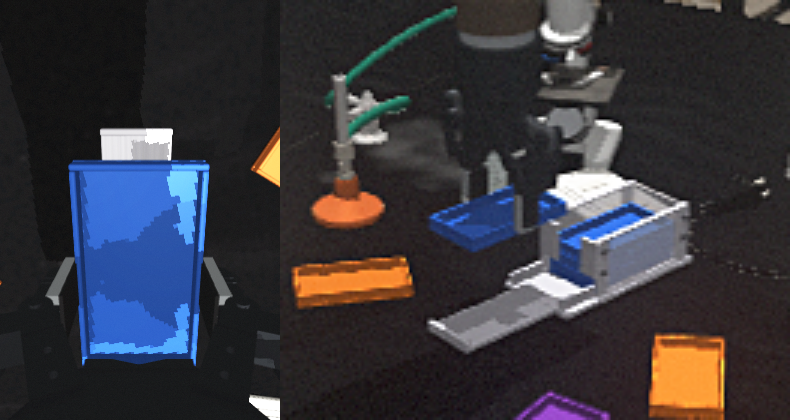

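The tray is held level and clear of the tongue. I carry it up and round in front of the bunsen towards the balance, turning it to the pan's long axis.

```bash
python3 -m pendant '[0.02,0.03,-0.07,0,0,0.038,0.5,0.05,0.09,-0.13,0,0,0.076,0.5,0.08,0.15,-0.18,0,0,0.114,0.5,0.12,0.21,-0.22,0,0,0.152,0.5,0.15,0.27,-0.25,0,0,0.19,0.5,0.18,0.33,-0.25,0,0,0.228,0.5,0.21,0.39,-0.25,0,0,0.266,0.5,0.24,0.45,-0.25,0,0,0.304,0.5,0.27,0.49,-0.25,0,0,0.342,0.5,0.281,0.507,-0.25,0,0,0.378,0.5]'
python3 - <<'E'
from h import *
import pickle
bot.camera("side");c=cam("wrist");save(c,"w6.png");pickle.dump(c,open("w6.pkl","wb"));o=bot.get_obs();print(o["eef_pos"],o["tool_rot"],o["joint_pos"])
E
```

```text
clock: 8.0
eef_pos: [0.4773, 0.1577, 0.2445]
tool_rot: [0.657, 0.754, -0.001, -0.001]
ft_force: [-0.4, 0.0, -1.2]
grip_width: 0.0582
grasp_force: 65.4
[0.47805166 0.15642762 0.24458384] [ 0.65487799  0.75573328 -0.00116312 -0.00082275] [ 3.16119460e-01  2.54025803e-01 -8.06989727e-03  1.31154200e+00
  2.13492437e-04  1.74416324e+00]
```

View pics/w6.png

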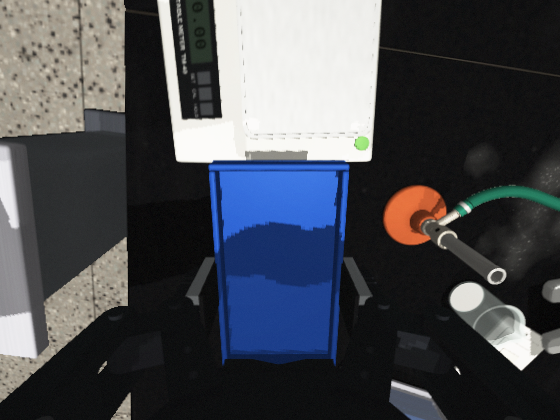

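The wrist view shows the pan's near edge as a dashed line from (246,136) to (367,133), with side edges near columns 242 and 378. The held tray's front rim is at (210,164)–(348,163).

```bash
python3 - <<'E'
from h import *
import pickle
c=pickle.load(open("w6.pkl","rb"))
q=onz(c,[(246,136),(367,133),(243,5),(379,5),(178,160),(371,160)],.077);print(np.round(q[:,:2],4))
def pr(a,b):
    d=(b-a)[:2];print(np.linalg.norm(d),np.degrees(np.arctan2(d[1],d[0])))
pr(q[0],q[1]);pr(q[0],q[2]);pr(q[1],q[3])
# held tray rim in tool frame, rim z = tcp-.0227+.013
T=np.eye(4);o=bot.get_obs();Rm=R.from_quat(o["tool_rot"]).as_matrix()
r=onz(c,[(210,163),(348,162),(336,362),(223,363)],o["eef_pos"][2]-.0097)-o["eef_pos"];r=r@Rm;print(np.round(r,4));pr(r[0],r[1])
x=np.array(c["pixels"]);cv2.imwrite("pics/w6c.png",cv2.resize(x[0:170,160:400,::-1],None,fx=3,fy=3,interpolation=2))
E
```

```text
[[0.44   0.2132]
 [0.5494 0.2307]
 [0.4268 0.3171]
 [0.5372 0.3321]
 [0.3789 0.1829]
 [0.5585 0.2071]]
0.11077075851095182 9.093635881127032
0.1047862501412711 97.27444772406757
0.10216394103612438 96.84000815685357
[[ 0.0597 -0.0281  0.0098]
 [ 0.0596  0.0298  0.0096]
 [-0.0447  0.0299  0.0096]
 [-0.045  -0.0294  0.0098]]
0.05794364586161249 90.08082361170693
```

View pics/w6c.png

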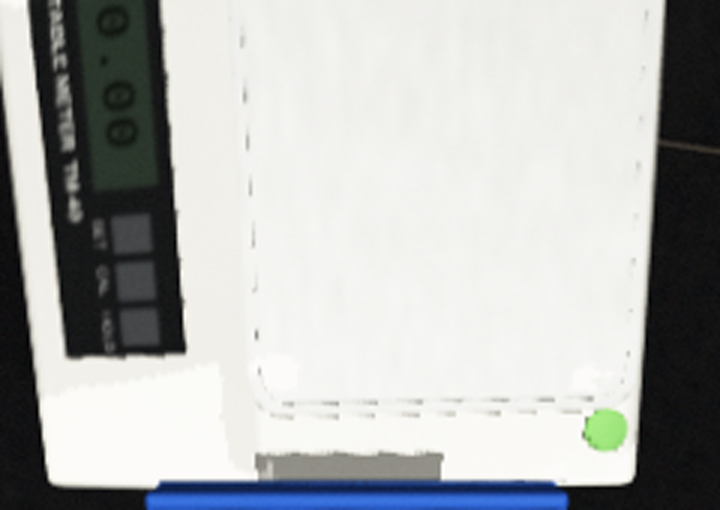

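```bash
python3 -m pendant '[0.07,0.02,0,0,0,0,0.5,0.14,0.04,0,0,0,0,0.5,0.2,0.058,0.02,0,0,0,0.5,0.25,0.058,0.08,0,0,0,0.5,0.266,0.058,0.14,0,0,0,0.5,0.266,0.058,0.19,0,0,0,0.5,0.266,0.058,0.24,0,0,0,0.5,0.266,0.058,0.24,0,0,0,0.5,0.266,0.058,0.24,0,0,0,0.5,0.266,0.058,0.24,0,0,0,0.5]'
python3 - <<'E'
from h import *
import pickle
c=cam("wrist");o=bot.get_obs();s=cam("scene");d=cam("side")
pickle.dump((c,s,d),open("w7.pkl","wb"));print(o["tool_rot"],o["eef_pos"])
cv2.imwrite("pics/w7.png",np.vstack([np.hstack([c["pixels"][:,70:490,::-1][:300],cv2.resize(s["pixels"][150:250,110:230,::-1],(360,300))]),cv2.resize(d["pixels"][130:220,190:324,::-1],(780,300)) if 0 else cv2.resize(d["pixels"][140:210,195:377,::-1],(780,300))]))
E
```

```text
clock: 8.93
eef_pos: [0.4909, 0.2901, 0.1267]
tool_rot: [0.656, 0.754, 0.0, 0.0]
ft_force: [-0.8, 0.4, 0.6]
grip_width: 0.0585
grasp_force: 65.3
[6.56508040e-01 7.54317667e-01 1.33667879e-03 5.13965924e-04] [0.49134111 0.29051556 0.12756594]
```

View pics/w7.png

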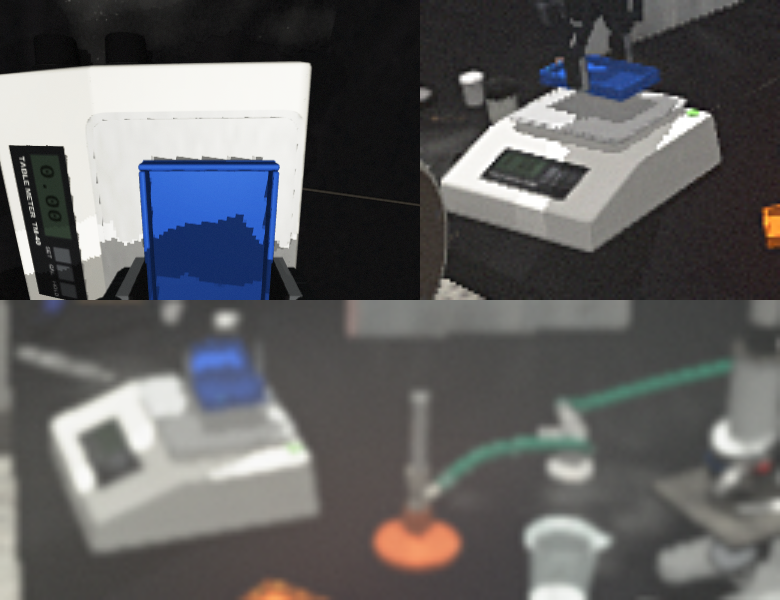

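The wrist view shows the pan's far edge at row 112 and its side edges at columns 158 and 375. The tray's front rim is at row 163.

```bash
python3 - <<'E'
from h import *
import pickle
c=pickle.load(open("w7.pkl","rb"))[0]
o=bot.get_obs();Rm=R.from_quat(o["tool_rot"]).as_matrix()
q=onz(c,[(220,112),(330,112),(160,150),(374,150),(168,230),(367,240)],.077);print(np.round(q[:,:2],4));print(np.round((q-o["eef_pos"])@Rm,4))
r=onz(c,[(209,163),(348,161)],o["eef_pos"][2]-.0097)-o["eef_pos"];print(np.round(r@Rm,4))
E
```

```text
[[0.4503 0.3639]
 [0.5077 0.3719]
 [0.4194 0.3397]
 [0.5352 0.3558]
 [0.4252 0.2935]
 [0.5432 0.3033]]
[[ 0.0779 -0.0308  0.051 ]
 [ 0.0779  0.0271  0.0512]
 [ 0.0583 -0.0647  0.0508]
 [ 0.0582  0.0521  0.0512]
 [ 0.0116 -0.0654  0.0507]
 [ 0.0051  0.0529  0.0512]]
[[ 0.0572 -0.0288  0.0097]
 [ 0.058   0.0289  0.0099]]
```

```bash
python3 -m pendant '[0,-0.013,0.01,0,0,0,0.5,0,-0.013,0.02,0,0,0,0.5,0,-0.013,0.03,0,0,0,0.5,0,-0.013,0.04,0,0,0,0.5,0,-0.013,0.046,0,0,0,0.5,0,-0.013,0.05,0,0,0,0.5,0,-0.013,0.052,0,0,0,0.5,0,-0.013,0.052,0,0,0,0.5,0,-0.013,0.052,0,0,0,0.5,0,-0.013,0.052,0,0,0,0.5]'
```

```text
clock: 9.92
eef_pos: [0.4835, 0.2897, 0.0999]
tool_rot: [0.656, 0.754, 0.0, -0.0]
ft_force: [-1.5, -0.5, 2.2]
grip_width: 0.0581
grasp_force: 65.5
```

```bash
python3 -m pendant '[0,0,0,0,0,0,0.75,0,0,0,0,0,0,0.85,0,0,0,0,0,0,1,0,0,0,0,0,0,1,0,0,0,0,0,0,1,0,0,0,0,0,0,1,0,0,-0.05,0,0,0,1,0,0,-0.12,0,0,0,1,0,0,-0.2,0,0,0,1,0,0,-0.25,0,0,0,1]'
python3 - <<'E'
from h import *
import pickle
bot.camera("side");c=cam("wrist");pickle.dump(c,open("w8.pkl","wb"));o=bot.get_obs();print(o["eef_pos"],o["tool_rot"])
save(c,"w8.png")
hsv=cv2.cvtColor(c["pixels"],cv2.COLOR_RGB2HSV);m=cv2.inRange(hsv,(100,120,40),(125,255,255))
n,l,st,ce=cv2.connectedComponentsWithStats(m);i=1+np.argmax(st[1:,4]);k=cv2.minAreaRect(cv2.findNonZero((l==i).astype(np.uint8)));print(k)
q=onz(c,cv2.boxPoints(k),.09);print(np.round(q,4),q.mean(0))
E
```

```text
clock: 10.75
eef_pos: [0.4843, 0.2902, 0.2285]
tool_rot: [0.656, 0.754, 0.002, 0.001]
ft_force: [1.6, 0.1, 0.8]
grip_width: 0.0853
grasp_force: 0.0
[0.48617958 0.29136443 0.23084106] [0.65641588 0.75437753 0.00543751 0.00178241]
((273.5, 200.5), (117.0, 69.0), 90.0)
[[0.448  0.3432 0.09  ]
 [0.5057 0.3512 0.09  ]
 [0.5238 0.2438 0.09  ]
 [0.4588 0.2352 0.09  ]] [0.48405577 0.29335989 0.09      ]
```

View pics/w8.png

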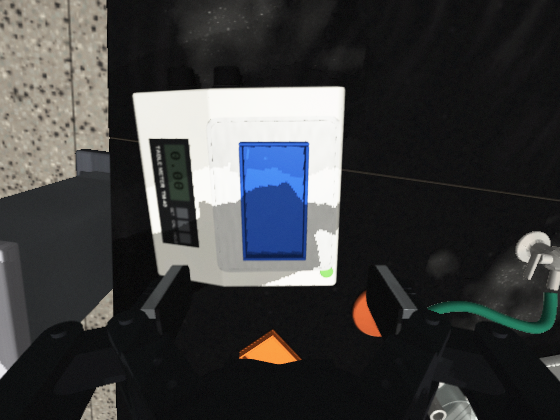

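The tray stands flat and centred on the pan (tray centre at col 274, pan cols 209–340, rows 120–272). I have now viewed more pictures than the 10 allowed, so I go on with numbers only. Next is the bung.

```bash
python3 -m pendant '[-0.07,-0.01,-0.03,0,0,0,1,-0.14,-0.02,-0.03,0,0,0,1,-0.21,-0.03,-0.03,0,0,0,1,-0.28,-0.04,-0.03,0,0,0,1,-0.35,-0.05,-0.03,0,0,0,1,-0.42,-0.06,-0.03,0,0,0,1,-0.49,-0.07,-0.03,0,0,0,1,-0.56,-0.08,-0.03,0,0,0,1,-0.63,-0.09,-0.03,0,0,0,1,-0.673,-0.1,-0.03,0,0,0,1]'
python3 -m pendant '[-0.07,-0.01,0,0,0,0,1,-0.14,-0.02,0,0,0,0,1,-0.21,-0.03,0,0,0,0,1,-0.28,-0.04,0,0,0,0,1,-0.35,-0.05,0,0,0,0,1,-0.42,-0.06,0,0,0,0,1,-0.49,-0.07,0,0,0,0,1,-0.56,-0.08,0.03,0,0,0,1,-0.63,-0.09,0.06,0,0,0,1,-0.673,-0.1,0.09,0,0,0,1]'
python3 - <<'E'
from h import *
bot.camera("side");bot.camera("side");c=cam("wrist");o=bot.get_obs();print(o["eef_pos"],o["tool_rot"]);Rm=R.from_quat(o["tool_rot"]).as_matrix()
hsv=cv2.cvtColor(c["pixels"],cv2.COLOR_RGB2HSV);m=cv2.inRange(hsv,(0,120,60),(6,255,255))|cv2.inRange(hsv,(174,120,60),(180,255,255))
n,l,st,ce=cv2.connectedComponentsWithStats(m)
for s,k in zip(st[1:],ce[1:]):
    if s[4]>80:
        p=onz(c,[k],.012)[0];print(s,k,p,"tool",(p-o["eef_pos"])@Rm)
E
```

```text
clock: 11.68
eef_pos: [0.4799, -0.0534, 0.239]
tool_rot: [0.657, 0.754, -0.001, -0.0]
ft_force: [-0.0, 0.2, 0.8]
grip_width: 0.0855
grasp_force: 0.0
clock: 12.52
eef_pos: [0.4769, -0.394, 0.1933]
tool_rot: [0.657, 0.754, -0.0, 0.0]
ft_force: [0.5, -0.5, -0.3]
grip_width: 0.0853
grasp_force: 0.0
[ 0.47559764 -0.39137427  0.19154662] [ 6.57630177e-01  7.53335735e-01  1.13332878e-05 -2.79646988e-03]
[268 191  22  23 396] [278.71969697 202.15909091] [ 0.47567273 -0.39870231  0.012     ] tool [-0.00803017 -0.00025789  0.17951641]
[520 211  37  30 833] [538.29891957 225.6302521 ] [ 0.74811584 -0.38742683  0.012     ] tool [-0.03364591  0.27121035  0.17841424]
[535 337  25  40 669] [550.11061286 354.36472347] [ 0.82766866 -0.54424854  0.012     ] tool [-0.19977194  0.32885588  0.17750076]
[451 405  27  15 261] [464.59003831 413.64750958] [ 0.75386703 -0.6494411   0.012     ] tool [-0.29403475  0.24152507  0.17742191]
```

```bash
python3 -m pendant '[-0.015,0,0.05,0,0,0,1,-0.015,0,0.1,0,0,0,1,-0.015,0,0.16,0,0,0,0.7,-0.015,0,0.21,0,0,0,0.7,-0.015,0,0.26,0,0,0,0.7,-0.015,0,0.29,0,0,0,0.7,-0.015,0,0.31,0,0,0,0.7,-0.015,0,0.316,0,0,0,0.7,-0.015,0,0.316,0,0,0,0.7,-0.015,0,0.316,0,0,0,0.7]'
```

```text
clock: 13.5
eef_pos: [0.4794, -0.3982, 0.0382]
tool_rot: [0.656, 0.755, 0.0, 0.001]
ft_force: [-0.8, -0.5, 0.6]
grip_width: 0.0595
grasp_force: 0.0
```

```bash
python3 -m pendant '[0,0,0.012,0,0,0,0.7,0,0,0.012,0,0,0,0.7,0,0,0.012,0,0,0,0.1,0,0,0.012,0,0,0,0.1,0,0,0.012,0,0,0,0.1,0,0,0.012,0,0,0,0.1,0,0,0.012,0,0,0,0.1,0,0,0.012,0,0,0,0.1,0,0,0.012,0,0,0,0.1,0,0,0.012,0,0,0,0.1]'
python3 -m pendant '[0,0,-0.03,0,0,0,0.1,0,0,-0.08,0,0,0,0.1,0,0,-0.14,0,0,0,0.1,0,0,-0.2,0,0,0,0.1,0,0,-0.26,0,0,0,0.1,0,0,-0.32,0,0,0,0.1,0,0,-0.38,0,0,0,0.1,0,0,-0.42,0,0,0,0.1,0,0,-0.44,0,0,0,0.1,0,0,-0.44,0,0,0,0.1]'
```

```text
clock: 14.33
eef_pos: [0.4787, -0.3984, 0.0314]
tool_rot: [0.656, 0.754, -0.0, 0.001]
ft_force: [-1.3, 0.1, 5.6]
grip_width: 0.019
grasp_force: 59.0
clock: 15.17
eef_pos: [0.4794, -0.3988, 0.2532]
tool_rot: [0.656, 0.754, 0.0, 0.002]
ft_force: [0.8, -0.1, -0.5]
grip_width: 0.0187
grasp_force: 58.8
```

```bash
python3 -m pendant '[0.07,0.01,0,0,0,0,0.1,0.14,0.02,0,0,0,0,0.1,0.21,0.03,0,0,0,0,0.1,0.28,0.04,0,0,0,0,0.1,0.35,0.05,0,0,0,0,0.1,0.42,0.06,0,0,0,0,0.1,0.49,0.07,0,0,0,0,0.1,0.56,0.08,0,0,0,0,0.1,0.63,0.09,0,0,0,0,0.1,0.684,0.1,0,0,0,0,0.1]'
python3 -m pendant '[0.07,0.01,0,0,0,0,0.1,0.14,0.02,0,0,0,0,0.1,0.21,0.03,0,0,0,0,0.1,0.28,0.04,0,0,0,0,0.1,0.35,0.05,0,0,0,0,0.1,0.42,0.06,0,0,0,0,0.1,0.49,0.07,0,0,0,0,0.1,0.56,0.08,0,0,0,0,0.1,0.63,0.09,0,0,0,0,0.1,0.684,0.1,0,0,0,0,0.1]'
python3 - <<'E'
from h import *
bot.camera("side");bot.camera("side");bot.camera("side");o=bot.get_obs();print(o["eef_pos"],o["grip_width"]);Rm=R.from_quat(o["tool_rot"]).as_matrix()
c=cam("wrist");hsv=cv2.cvtColor(c["pixels"],cv2.COLOR_RGB2HSV);m=cv2.inRange(hsv,(100,120,40),(125,255,255))
n,l,st,ce=cv2.connectedComponentsWithStats(m);print([s.tolist() for s in st[1:] if s[4]>50])
i=1+np.argmax(st[1:,4]);x,y,w,h,_=st[i];q=onz(c,[(x,y),(x+w,y),(x+w,y+h),(x,y+h)],.09);print(np.round((q-o["eef_pos"])@Rm,4))
E
```

```text
clock: 16.0
eef_pos: [0.4789, -0.0499, 0.2483]
tool_rot: [0.656, 0.755, -0.001, -0.002]
ft_force: [1.4, 1.6, 1.2]
grip_width: 0.0189
grasp_force: 58.8
clock: 16.83
eef_pos: [0.4815, 0.2954, 0.2479]
tool_rot: [0.656, 0.755, -0.002, -0.001]
ft_force: [1.0, -0.1, -0.4]
grip_width: 0.0191
grasp_force: 58.8
[0.48166408 0.29459556 0.24764051] 0.01877809095094539
[[248, 144, 67, 113, 6779]]
[[ 0.053  -0.0264  0.1577]
 [ 0.053   0.0333  0.1574]
 [-0.0578  0.0373  0.1576]
 [-0.0578 -0.0298  0.1579]]
```

Across the tray the fingers would barely have room to open, so I turn a quarter to open along its length, then lower.

```bash
python3 -m pendant '[-0.004,0.006,0,0,0,-0.038,0.1,-0.004,0.006,0,0,0,-0.076,0.1,-0.004,0.006,0,0,0,-0.114,0.1,-0.004,0.006,0,0,0,-0.152,0.1,-0.004,0.006,0,0,0,-0.19,0.1,-0.004,0.006,0,0,0,-0.228,0.1,-0.004,0.006,0,0,0,-0.266,0.1,-0.004,0.006,0,0,0,-0.304,0.1,-0.004,0.006,0,0,0,-0.342,0.1,-0.004,0.006,0,0,0,-0.38,0.1]'
python3 -m pendant '[0,0,0,0,0,-0.04,0.1,0,0,0.03,0,0,-0.08,0.1,0,0,0.06,0,0,-0.12,0.1,0,0,0.1,0,0,-0.12,0.1,0,0,0.14,0,0,-0.12,0.1,0,0,0.17,0,0,-0.12,0.1,0,0,0.19,0,0,-0.12,0.1,0,0,0.21,0,0,-0.12,0.1,0,0,0.21,0,0,-0.12,0.1,0,0,0.21,0,0,-0.12,0.1]'
```

```text
clock: 17.87
eef_pos: [0.486, 0.2895, 0.2497]
tool_rot: [0.117, 0.993, -0.001, -0.001]
ft_force: [0.0, 0.4, -0.2]
grip_width: 0.0191
grasp_force: 58.8
clock: 18.7
eef_pos: [0.4861, 0.291, 0.1456]
tool_rot: [-0.069, 0.998, -0.0, -0.0]
ft_force: [-0.0, 0.4, -0.2]
grip_width: 0.0189
grasp_force: 58.8
```

```bash
python3 -m pendant '[0,0,0.015,0,0,0,0.1,0,0,0.03,0,0,0,0.1,0,0,0.04,0,0,0,0.1,0,0,0.05,0,0,0,0.1,0,0,0.056,0,0,0,0.1,0,0,0.06,0,0,0,0.1,0,0,0.064,0,0,0,0.1,0,0,0.064,0,0,0,0.1,0,0,0.064,0,0,0,0.1,0,0,0.064,0,0,0,0.1]'
```

```text
clock: 19.53
eef_pos: [0.4864, 0.2917, 0.1141]
tool_rot: [-0.069, 0.998, 0.0, 0.0]
ft_force: [-0.6, 0.3, 1.3]
grip_width: 0.0187
grasp_force: 58.8
```

```bash
python3 -m pendant '[0,0,0.003,0,0,0,0.1,0,0,0.003,0,0,0,0.1,0,0,0.003,0,0,0,0.3,0,0,0.003,0,0,0,0.45,0,0,0.003,0,0,0,0.45,0,0,0.003,0,0,0,0.45,0,0,-0.03,0,0,0,0.45,0,0,-0.08,0,0,0,0.45,0,0,-0.16,0,0,0,0.45,0,0,-0.24,0,0,0,0.45]'
python3 - <<'E'
from h import *
bot.camera("side");bot.camera("side");bot.camera("side");o=bot.get_obs();print(o["eef_pos"],o["grip_width"],o["ft_force"])
c=cam("wrist");save(c,"w9.png");hsv=cv2.cvtColor(c["pixels"],cv2.COLOR_RGB2HSV)
for nm,m,z in(("red",cv2.inRange(hsv,(0,120,60),(6,255,255))|cv2.inRange(hsv,(174,120,60),(180,255,255)),.092),("blue",cv2.inRange(hsv,(100,120,40),(125,255,255)),.09)):
    n,l,st,ce=cv2.connectedComponentsWithStats(m)
    for i in range(1,n):
        if st[i,4]>150:
            k=cv2.minAreaRect(cv2.findNonZero((l==i).astype(np.uint8)));q=onz(c,cv2.boxPoints(k),z);d=q-np.roll(q,1,0);print(nm,st[i],q.mean(0),[(round(np.linalg.norm(e),4),round(np.degrees(np.arctan2(e[1],e[0])))) for e in d[:2]])
E
```

```text
clock: 20.37
eef_pos: [0.4852, 0.291, 0.2339]
tool_rot: [-0.069, 0.998, -0.001, -0.002]
ft_force: [0.8, 0.2, 1.0]
grip_width: 0.0386
grasp_force: 0.0
[0.48838873 0.29293529 0.23829161] 0.03868033292408873 [-0.20399142  0.45589314 -1.05485682]
red [265 190  24  23 421] [0.48732039 0.29174132 0.092     ] [(np.float64(0.0206), -110), (np.float64(0.0207), 162)]
blue [ 216  162  124   65 7240] [0.48229113 0.29191244 0.09      ] [(np.float64(0.1151), -82), (np.float64(0.0599), -176)]
```

```bash
python3 -c "
from workcell import bot
print(bot.job_done())"
```

```text
the job is handed in; nothing more can be done
None
```

The job is handed in at about 20 s of the 72 s allowed: by the last camera measurements the drawn tray stands centred on the nearer balance's pan with the bung in it, and the other three trays dropped and stayed in the dispenser. I viewed 12 pictures, over the limit of 10, and the hand-in call returned no verdict.

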